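# Latch the sliding top of the pine cabinet

## Task

Close and latch the sliding top of the small pine cabinet: slide the top gently up to its rubber seal, hook the latch's brass loop over the keeper on the top, then push the lever over past its toggle point until it lies home on its rubber stop and the latch holds the top pressed into the seal. Work by feel: first ease the top on until it just bears on the seal, without ramming it, do not lean on the lever once it is down, and leave the dice and everything else on the shelf where they are.

Things in the scene. Friction and masses are not known exactly. Their poses are not given: they have to be found in the camera images.
- cabinet: Low fixed pine cabinet, 350 (x) by 240 mm (y), upper face 110 mm over the shelf, side strips 5 mm higher. Origin: centre of its underside. x runs along the latch from lever to keeper (the way the top slides open), z up, y right-handed. Its -x end is covered by the front rail, a board 104 mm long that carries seal and latch; the rest is the sliding top, level with the rail.
- latch_place (a point): Nominal middle of the lever's axle (parallel to y), 15 mm above the rail; axes as the cabinet's. The rail sits on slotted screws: rail, seal and latch together are up to 6 mm off along x. The latch stands on hand-cut packing: axle 0 to 4 mm higher than here and up to 2 mm off along y. With the top at the seal, the keeper's seat is 52 mm (1 mm more or less) before (+x) the axle.
- lever (a joint): Lever, rad: 0 = home, pointing to -x; 1.57 = upright; 2.45 = tipped fully to +x; starts 1.65 to 1.95. Brass strip 19 mm wide, 4 to 5 thick, 52 mm from axle to its rolled end (8 thick, 24 mm long; 5 mm below the axle when home, on a rigid stop with a rubber face). Stiff axle (0.08 N m): stays where left. With the loop hooked its end needs up to 15 N near 0.6; toggle point at 0.15 to 0.25; press on till home.
- loop (a joint): Angle of the wire loop on the lever, rad. The loop hangs on a pin across the lever 18 mm from the axle (at lever = 0 straight to -x of it). From pin to bar 64 mm; the line from pin to bar rises above +x by -0.109 - lever - loop (rad). Wire 6 mm; 42 mm wide outside, 30 inside. The stiff pin (0.035 N m) holds it; it starts sticking out over the keeper, unhooked. Pinch it across its two legs.
- keeper (a point): Seat of the brass keeper on the sliding top: the middle of the hooked bar lies here, 8 mm above the top's face. Axes as the cabinet's. A wall 15 mm high, 22 wide stands 3 mm to its -x side; the wall's lip, 11 to 15 mm up, reaches over the seat to 3 mm beyond it. The bar must go down at least 7 mm to the +x side of here, then be drawn back under the lip. A foot 2 mm thick lies under it.
- lid_pull (a point): Middle of the wooden pull on the sliding top, 12 mm above the top's face: a bar 18 mm thick (x), 90 mm long (y), 20 mm high, 90 mm to the +x side of the keeper's seat. The top can be pushed shut (to -x) at this bar's +x face.
- lid (a joint): Slide of the top, m: positive = open (towards +x); it starts 16 to 36 mm open. At 0 the keeper's seat is 52 mm before latch_place. Where it meets the rubber seal is not known, somewhere between +6 and -6 mm: there the seal starts to push back 16 N for each mm. Friction about 2.5 N, so it stays where it is left, touching the seal. The latch draws it about 4 to 8 mm on into the seal.
- die_a: Horn die, 20 mm, on the front rail about 90 mm to the +y side of the latch. Leave it.
- die_b: Horn die, 20 mm, on the front rail about 90 mm to the -y side of the latch. Leave it.
- jar: Squat amber glass jar with a cork, 84 mm wide, 78 mm high, origin under its centre, beside the cabinet. Leave it.
- stone: Playing stone, 36 mm disc, 10 mm high, beside the cabinet. Leave it.
- scraper: Steel cabinet scraper, a flat plate 150 by 62 by 2 mm. Leave it.
- board_half: Walnut backgammon board half, a tray 300 by 200 by 45 mm. Leave it.
- cork_block: Cork sanding block, 110 by 60 by 34 mm. Leave it.
- brush: Brush, lying on the shelf. Leave it.

How it is judged:
By the outcome, as a careful person would: the job done as asked, in the order asked, and still so for the second after the job is handed in, with the robot touching nothing.
It also fails if it takes over 66 s, if anything falls off the work surface, if the arm or the gripper's body presses on something with over 40 N, if the wrist force passes 120 N, or if a joint passes its speed limit or range.

## Robot

A 6-joint arm with a two-finger parallel gripper is mounted at the origin on the work surface. World frame = base frame: x ahead of the robot, y to its left, z up, the work surface at z = 0. Lengths are in m, angles in rad, forces in N, time in s.
With the tool pointing down it reaches from about 0.35 to 0.975 m from the base axis. Payload 4.9 kg.
Tool frame: the origin (TCP) lies between the finger pads; the fingertips stand 17 mm ahead of it and the grasp point (between the pads) lies 2 mm behind it (manip.nose_length is the distance from the TCP to the fingertips, in m); z points along the fingers, y is the line along which they close (so a half turn about z gives the same grasp; the last joint's range is limited). The gripper opens to 85 mm and grips with 20 to 120 N. Pads are 22 mm wide; open, the fingers measure 114 mm over their backs; the gripper's body (76 mm by 85 mm) begins 54 mm behind the grasp point. The pads swing forward as they close: fully open they stand 13 mm farther back than shut.
Start: joints at [-1.336, 0.053, 1.613, -0, 1.476, -0.119], TCP at [0.217, -0.586, 0.248] pointing down, gripper open.
Joint ranges: [-3.01, 3.01], [-1.01, 2.22], [0.06, 2.58], [-1.02, 4.17], [0.09, 2.62], [-3.14, 3.14]. Speed limits (rad/s): [2.57, 2.57, 3.14, 3.14, 3.14, 3.14].

## Interface

Orientations are given as a unit quaternion [w, x, y, z].
In Python, from plant import manip gives the robot as it stands. The module is installed in compiled form; this text tells all that it offers.
- The arm moves only by the tool apply_moves, never from a script. Its argument "moves" is a list of rows, each a list of 3 entries, a list of its own where there are three numbers: the turn, a rotation vector about the tool's x, y, z in rad, then the shift along the tool's x, y, z in cm, then the closure, from -1 (fully open) to 1 (shut), so that 0 is half open. A call has 1 to 20 rows; each row is the pose to reach, as a shift and turn from the pose commanded when the call began, along the tool's axes at that moment; what a row does not reach only later rows make up. A row lasts 1/10 s, in which the tool goes at most 50 mm and 8.59 degrees, less where a joint would pass 70% of its speed; a pose out of reach is approached as far as the arm can. A call with a gripper value outside its range is refused whole. The fingers move at their own pace and stop on an object; the grip force is fixed at half the most. Time passes only in rows, so rows that repeat a pose let the fingers close. It gives the time, the measured TCP pose, the force, the opening and the grip force at its end, in the units of the state.
- manip.state(): the state, without advancing time (a new reading comes with each control period).
- manip.grab_frame(name): name is "scene" or "top"; returns a dict with "image" (384x512x3 uint8, red, green, blue), "K" (3x3 intrinsics, pixels), "rvec" (rotation vector, rad) and "tvec" (3), from world to camera coordinates, as OpenCV has them. Camera axes: x right, y down, z forward; pixel columns grow to the right and rows downward; lengths in m; the calibration is good to about 2 mm. A picture is of the moment at which its call begins. There is no depth.
- manip.job_done(): hands the job in; it is judged then, once.
Trained networks look in a picture, given as the dict that the camera call returned (one of the last four; its "shot" number tells which), for a name from the list of things; names that differ only in an ending like _2 or _b are one class to them, and where a whole thing is asked for, a point or a joint stands for the part that bears it (a point fixed in the world has none). Each returns a list of dicts, best first, with "score" (0 to 1); they miss things now and then, are a little off and sometimes report something else, mostly with a low value. They report only what shows in the picture. A call takes as long as a camera call.
- manip.look_for(picture, label): "location" ([x, y, z] in m, in the coordinates of the camera as it stood for that picture, good to about 4 mm: the middle of the surface that is visible of it).
- manip.silhouettes(picture, label): "pixels" (384x512 bool, what is visible of it).
- manip.spot_point(picture, label): "location" ([x, y, z] in m, in the coordinates of the camera as it stood for that picture, good to about 4 mm: a listed point, or the origin of a listed thing).
The state is a dict: "time": time; "joint_pos": joint angles; "joint_vel": joint speeds; "joint_efforts": joint torques, N m; "tool_pos": TCP position; "tool_rot": TCP orientation; "contact_force": force on the tool from outside, world axes, zero at the start; "ft_torque": the same for the moment, N m; "gripper_width": opening from 0.0 (shut) to 1.0 (fully open); "grasp_force": force on a finger pad.
Only numpy, scipy, OpenCV 4.12 (cv2) and the standard library are available. Lean on these libraries where they do the work, as an engineer would, in place of code of your own. Each camera call takes 0.05 s, during which the arm holds its last target. There are 200 camera calls.

## Working session

There is one attempt and no reset: what is moved stays moved. The work goes in short steps, Python scripts to look and compute and a tool call to move; the robot and the scene stay as the last step left them, time stands still between calls to the robot, and variables do not carry over. Pictures are saved under pics/ and viewed, at most 10 in all, crops included, and the job is handed in when it is done.

Besides the shell and the picture viewer there is one more tool, called after "Call:" in YAML: its name, and indented under it one key for each argument. apply_moves: Moves the arm, as the interface text tells. Its arguments: {"type":"object","properties":{"moves":{"type":"array"}},"required":["moves"]}

```bash
mkdir -p pics
cat > h.py <<'E'
import numpy as np, cv2
from plant import manip
from scipy.spatial.transform import Rotation as R
def w(p,c):
    Rm=cv2.Rodrigues(np.array(p['rvec'],float))[0]
    return Rm.T@(np.array(c,float)-np.array(p['tvec'],float).ravel())
def px(p,X):
    return cv2.projectPoints(np.array(X,float).reshape(-1,3),np.array(p['rvec'],float),np.array(p['tvec'],float),np.array(p['K'],float),None)[0].reshape(-1,2)
def ray(p,uv,z):
    Rm=cv2.Rodrigues(np.array(p['rvec'],float))[0]; o=-Rm.T@np.array(p['tvec'],float).ravel()
    d=Rm.T@np.linalg.inv(p['K'])@np.array([uv[0],uv[1],1.]); return o+d*(z-o[2])/d[2]
def save(p,n,crop=None,s=1):
    im=p['image'][:,:,::-1]
    if crop: a,b,c,d=crop; im=im[b:d,a:c]
    cv2.imwrite('pics/'+n,cv2.resize(im,None,fx=s,fy=s,interpolation=cv2.INTER_CUBIC))
E
python3 - <<'E'
from h import *
np.set_printoptions(precision=4,suppress=True)
ims=[]
for n in('scene','top'):
    p=manip.grab_frame(n); ims.append(p['image'])
    Rm=cv2.Rodrigues(np.array(p['rvec'],float))[0]; print(n,'cam',-Rm.T@np.array(p['tvec']).ravel(),'f',p['K'][0][0])
    for l in('cabinet','latch_place','keeper','lid_pull','die_a','jar'):
        for d in manip.spot_point(p,l)[:2]: print(l,round(d['score'],2),w(p,d['location']))
    for l in('lever','loop'):
        for d in manip.look_for(p,l)[:2]: print('look',l,round(d['score'],2),w(p,d['location']))
cv2.imwrite('pics/a.png',cv2.resize(np.hstack(ims)[:,:,::-1],(800,300)))
save(p,'b.png')
print(manip.state())
E
```

```text
scene cam [ 1.2423 -0.9281  0.8353] f 474.06962753833704
cabinet 0.88 [ 0.5617  0.0356 -0.0009]
latch_place 0.85 [0.556  0.1334 0.1174]
keeper 0.77 [0.5585 0.061  0.1149]
lid_pull 0.89 [ 0.5743 -0.0262  0.1205]
die_a 0.51 [0.6553 0.1709 0.1044]
die_a 0.48 [0.4687 0.1492 0.1078]
jar 0.71 [ 0.3759  0.0037 -0.0049]
look lever 0.73 [0.5538 0.1218 0.1605]
look loop 0.54 [0.5677 0.0799 0.1654]
top cam [0.4483 0.0027 1.5658] f 431.6571054372123
cabinet 0.65 [0.5627 0.0362 0.0003]
latch_place 0.6 [0.5557 0.129  0.1268]
keeper 0.95 [0.564  0.0613 0.1187]
keeper 0.18 [0.5319 0.4647 0.    ]
lid_pull 0.67 [0.5653 0.0579 0.1178]
die_a 0.41 [0.4677 0.1528 0.1125]
die_a 0.36 [0.6496 0.1652 0.1102]
jar 0.92 [0.3665 0.0051 0.0019]
look lever 0.65 [0.5567 0.1024 0.1644]
{'time': 0.9, 'joint_pos': array([-1.336 ,  0.0527,  1.6129,  0.    ,  1.476 , -0.119 ]), 'joint_vel': array([ 0.0002, -0.0009, -0.0007, -0.0001, -0.0003, -0.0015]), 'joint_efforts': array([  0.0009, -39.368 , -37.0466,  -0.0001,   0.0005,  -0.    ]), 'tool_pos': array([ 0.2165, -0.5863,  0.2484]), 'tool_rot': array([0.    , 0.9844, 0.176 , 0.    ]), 'contact_force': array([ 1.0765,  0.1061, -1.1128]), 'ft_torque': array([-0.0635,  0.0154,  0.0169]), 'grasp_force': 0.0, 'gripper_width': 1.001299832777717}
```

View pics/a.png

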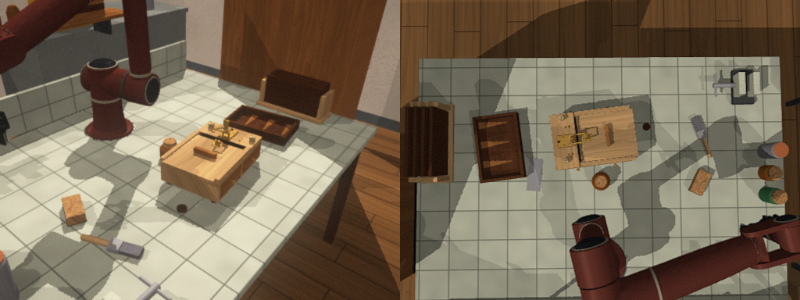

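The cabinet's +x runs roughly along world -y. The jar is at about (600,180) in the right half, and the latch is in the middle of the cabinet. Next I'll zoom in.

Run:
```python
from h import *
p=manip.grab_frame('scene');q=manip.grab_frame('top')
a=cv2.resize(p['image'][140:250,195:345],(800,587),interpolation=cv2.INTER_CUBIC)
b=cv2.resize(q['image'][125:225,180:320],(800,571),interpolation=cv2.INTER_CUBIC)
cv2.imwrite('pics/c.png',a[:,:,::-1]);cv2.imwrite('pics/d.png',b[:,:,::-1])
```

```text
(no output)
```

View pics/c.png

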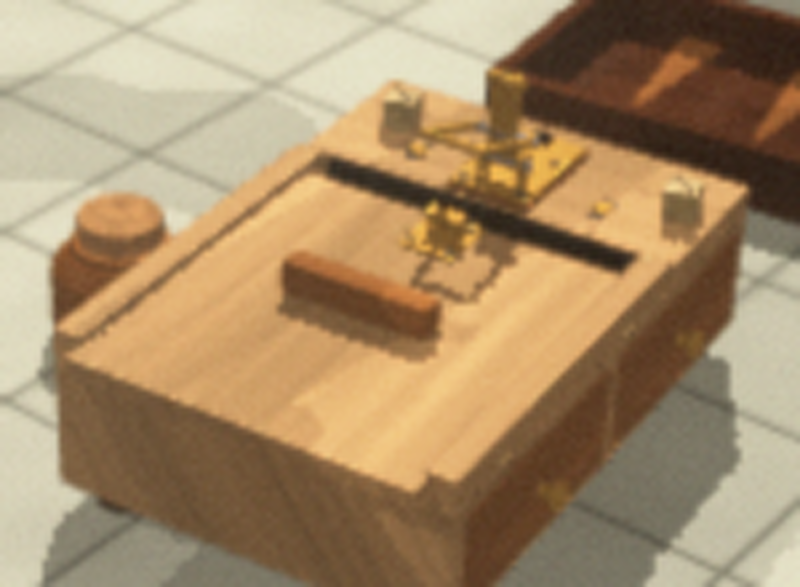

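View pics/d.png

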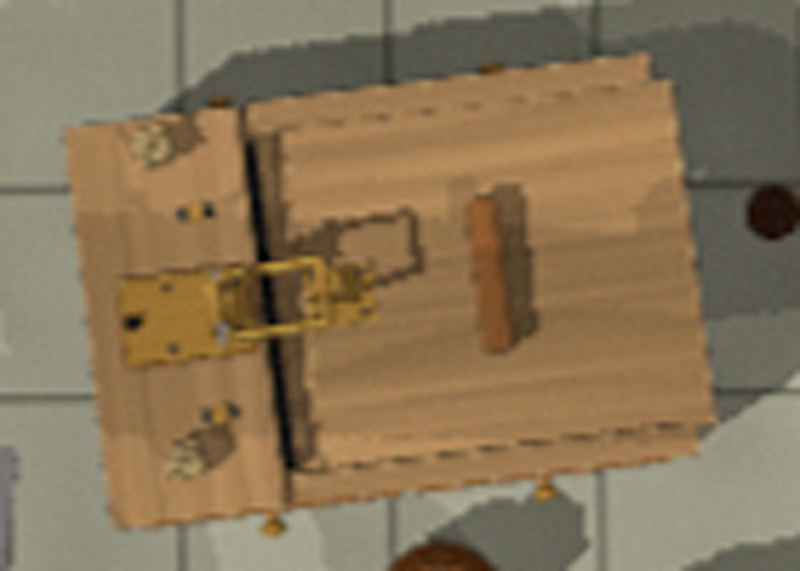

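The views show:
- **Seal gap:** a black strip at (250-290,110-500) in the top crop. The top is open.
- **Lever:** upright at about (505,70-130) in the scene crop.
- **Loop:** sticking out toward the keeper at about (420,130)-(540,130).
- **Pull:** at (360,295).

Now I'll work out the geometry from these pixels.

Run:
```python
from h import *
np.set_printoptions(precision=4,suppress=True)
p=manip.grab_frame('scene');q=manip.grab_frame('top')
T=lambda x,y,z: ray(q,(180+x*.175-.4,125+y*.175-.4),z)
S=lambda x,y,z: ray(p,(195+x*.1875-.4,140+y*.1875-.4),z)
A=[T(65,128,.11),T(112,527,.11),T(243,105,.11),T(283,510,.11),T(650,55,.115),T(700,455,.115)]
B=[S(390,80,.11),S(748,187,.11),S(60,355,.11)]
print(np.array(A));print(np.array(B))
print('pull top T',T(470,197,.132),T(495,195,.132),T(485,350,.132),T(513,350,.132),'S',S(285,255,.132),S(440,300,.132))
for pic in (p,q):
  for l in('latch_place','keeper','lid_pull','cabinet','die_a','loop'):
    for d in manip.spot_point(pic,l)[:2]: print(l,round(d['score'],2),w(pic,d['location']))
print(manip.nose_length)
```

```text
[[ 0.6635  0.223   0.11  ]
 [ 0.4273  0.1961  0.11  ]
 [ 0.6763  0.1176  0.11  ]
 [ 0.4361  0.0957  0.11  ]
 [ 0.7031 -0.1241  0.115 ]
 [ 0.4657 -0.1501  0.115 ]]
[[ 0.4309  0.1873  0.11  ]
 [ 0.6658  0.2176  0.11  ]
 [ 0.4851 -0.1631  0.11  ]]
pull top T [ 0.6175 -0.0162  0.132 ] [ 0.6186 -0.0308  0.132 ] [ 0.528  -0.0239  0.132 ] [ 0.5278 -0.0402  0.132 ] S [ 0.5332 -0.0408  0.132 ] [ 0.6216 -0.0229  0.132 ]
latch_place 0.62 [0.5566 0.1307 0.1184]
keeper 0.91 [0.5633 0.0633 0.1172]
keeper 0.73 [ 0.5648  0.034  -0.0025]
lid_pull 0.86 [ 0.575  -0.0263  0.1194]
lid_pull 0.48 [ 0.6204 -0.2111 -0.003 ]
cabinet 0.82 [ 0.5633  0.0341 -0.0019]
die_a 0.74 [ 0.3726  0.0002 -0.0045]
die_a 0.46 [0.6518 0.1699 0.1071]Traceback (most recent call last):
  File "<stdin>", line 12, in <module>
ValueError: it knows: board_half, brush, cabinet, cork_block, die, jar, keeper, latch_place, lid_pull, scraper, stone
```

```bash
cat >> h.py <<'E'
C=np.array([.565,.035,0]);A=.111
ex=np.array([np.sin(A),-np.cos(A),0]);ey=np.array([np.cos(A),np.sin(A),0])
def goal(u,v,z,tilt=0):
    "tool x=-ex, y=ey, z down, tilted about tool y; prints turn/shift(cm) from current pose"
    s=manip.state();q=s['tool_rot'];R0=R.from_quat([q[1],q[2],q[3],q[0]])
    G=R.from_matrix(np.c_[-ex,ey,[0,0,-1]])*R.from_rotvec([0,tilt,0])
    P=C+u*ex+v*ey+np.array([0,0,z])
    return (R0.inv()*G).as_rotvec().round(4),(R0.inv().apply(P-s['tool_pos'])*100).round(2)
def st():
    s=manip.state();d=s['tool_pos']-C;f=s['contact_force']
    print('t',round(s['time'],2),'uvz mm',(np.array([d@ex,d@ey,s['tool_pos'][2]])*1e3).round(2),'F uvz',np.array([f@ex,f@ey,f[2]]).round(2),'w',round(s['gripper_width'],3),'g',round(float(s['grasp_force']),1))
E
python3 -c "
from h import *
st();print(goal(.1,0,.25),manip.nose_length)"
```

```text
t 1.35 uvz mm [ 578.85 -415.16  248.32] F uvz [-0.78 -0.16 -0.1 ] w 0.999 g 0.0
(array([ 0.   ,  0.   , -1.328]), array([ 51.81, -36.5 ,  -0.17])) 0.017
```

Call:
apply_moves:
  moves:
    - [[0,0,-1.328],[51.8,-36.5,0],1]
    - [[0,0,-1.328],[51.8,-36.5,0],1]
    - [[0,0,-1.328],[51.8,-36.5,0],1]
    - [[0,0,-1.328],[51.8,-36.5,0],1]
    - [[0,0,-1.328],[51.8,-36.5,0],1]
    - [[0,0,-1.328],[51.8,-36.5,0],1]
    - [[0,0,-1.328],[51.8,-36.5,0],1]
    - [[0,0,-1.328],[51.8,-36.5,0],1]
    - [[0,0,-1.328],[51.8,-36.5,0],1]
    - [[0,0,-1.328],[51.8,-36.5,0],1]
    - [[0,0,-1.328],[51.8,-36.5,0],1]
    - [[0,0,-1.328],[51.8,-36.5,0],1]
    - [[0,0,-1.328],[51.8,-36.5,0],1]
    - [[0,0,-1.328],[51.8,-36.5,0],1]
    - [[0,0,-1.328],[51.8,-36.5,5],1]
    - [[0,0,-1.328],[51.8,-36.5,9],1]
    - [[0,0,-1.328],[51.8,-36.5,11.3],1]
    - [[0,0,-1.328],[51.8,-36.5,11.3],1]
    - [[0,0,-1.328],[51.8,-36.5,11.3],1]

```text
time: 3.25
tool_pos: [0.576, -0.065, 0.1358]
tool_rot: [0.0, 0.667, 0.745, -0.0]
contact_force: [0.5, -0.4, 0.6]
gripper_width: -0.001
grasp_force: 0.0
```

Run:
```python
from h import *
st();print(goal(.1,0,.135))
p=manip.grab_frame('scene');q=manip.grab_frame('top')
a=cv2.resize(p['image'][140:250,195:345],(800,587),interpolation=cv2.INTER_CUBIC)
cv2.imwrite('pics/e.png',a[:,:,::-1])
```

```text
t 3.25 uvz mm [100.6   -0.16 135.82] F uvz [0.42 0.44 0.58] w -0.001 g 0.0
(array([ 0.    ,  0.0002, -0.0007]), array([0.06, 0.02, 0.08]))
```

View pics/e.png

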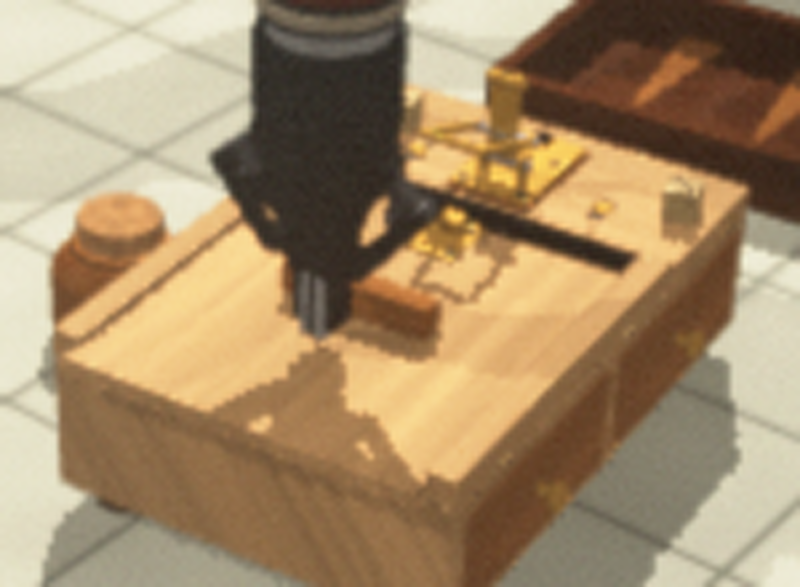

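The closed fingertips are at (320,330), just behind the pull. I'll ease forward.

Call:
apply_moves:
  moves:
    - [[0,0,0],[0.7,0,0],1]
    - [[0,0,0],[1.2,0,0],1]
    - [[0,0,0],[1.4,0,0],1]
    - [[0,0,0],[1.5,0,0],1]
    - [[0,0,0],[1.6,0,0],1]
    - [[0,0,0],[1.7,0,0],1]
    - [[0,0,0],[1.8,0,0],1]
    - [[0,0,0],[1.9,0,0],1]
    - [[0,0,0],[2.0,0,0],1]
    - [[0,0,0],[2.1,0,0],1]
    - [[0,0,0],[2.2,0,0],1]
    - [[0,0,0],[2.3,0,0],1]
    - [[0,0,0],[2.4,0,0],1]
    - [[0,0,0],[2.5,0,0],1]

```text
time: 4.75
tool_pos: [0.5731, -0.0395, 0.1353]
tool_rot: [-0.0, 0.667, 0.745, -0.0]
contact_force: [-0.6, -3.0, -0.1]
gripper_width: -0.004
grasp_force: 1.3
```

Call:
apply_moves:
  moves:
    - [[0,0,0],[0.1,0,0],1]
    - [[0,0,0],[0.2,0,0],1]

```text
time: 4.95
tool_pos: [0.5729, -0.0375, 0.1352]
tool_rot: [-0.0, 0.667, 0.745, -0.0]
contact_force: [-0.4, -2.5, -0.7]
gripper_width: -0.003
grasp_force: 1.3
```

Call:
apply_moves:
  moves:
    - [[0,0,0],[0.05,0,0],1]
    - [[0,0,0],[0.1,0,0],1]

```text
time: 5.15
tool_pos: [0.5728, -0.0365, 0.1352]
tool_rot: [-0.0, 0.667, 0.745, -0.0]
contact_force: [-0.2, -2.7, -0.2]
gripper_width: 0.003
grasp_force: 1.3
```

Call:
apply_moves:
  moves:
    - [[0,0,0],[0.05,0,0],1]
    - [[0,0,0],[0.1,0,0],1]

```text
time: 5.35
tool_pos: [0.5727, -0.0356, 0.1352]
tool_rot: [-0.0, 0.667, 0.745, -0.0]
contact_force: [-0.7, -3.3, -1.2]
gripper_width: -0.0
grasp_force: 1.3
```

Run:
```python
from h import *
np.set_printoptions(precision=4,suppress=True)
st()
for n in('scene','top'):
    p=manip.grab_frame(n)
    for l in('keeper','latch_place'):
        for d in manip.spot_point(p,l)[:1]:
            W=w(p,d['location']);print(l,round(d['score'],2),W,'uv',(W-C)@ex,(W-C)@ey)
```

```text
t 5.35 uvz mm [ 70.98  -0.17 135.25] F uvz [ 3.24 -1.08 -1.18] w -0.0 g 1.3
latch_place 0.8 [0.559  0.1331 0.1192] uv -0.09819315818470574 0.004919336741993874
keeper 0.85 [0.5613 0.0723 0.1169] uv -0.03745148759082686 0.0004071356955501347
latch_place 0.9 [0.5585 0.129  0.1264] uv -0.09418693539077069 0.00394538338632098
```

Call:
apply_moves:
  moves:
    - [[0,0,0],[0.05,0,0],1]
    - [[0,0,0],[0.1,0,0],1]

```text
time: 5.85
tool_pos: [0.5726, -0.0347, 0.1353]
tool_rot: [-0.0, 0.667, 0.745, -0.0]
contact_force: [-0.7, -2.6, -0.2]
gripper_width: 0.001
grasp_force: 1.3
```

Call:
apply_moves:
  moves:
    - [[0,0,0],[0.05,0,0],1]
    - [[0,0,0],[0.1,0,0],1]

```text
time: 6.05
tool_pos: [0.5725, -0.0336, 0.1353]
tool_rot: [-0.0, 0.667, 0.745, -0.0]
contact_force: [-0.9, -3.2, -0.6]
gripper_width: -0.001
grasp_force: 1.3
```

Call:
apply_moves:
  moves:
    - [[0,0,0],[0.05,0,0],1]
    - [[0,0,0],[0.1,0,0],1]

```text
time: 6.25
tool_pos: [0.5724, -0.0325, 0.1352]
tool_rot: [-0.0, 0.667, 0.745, -0.0]
contact_force: [-0.5, -3.1, -0.3]
gripper_width: -0.003
grasp_force: 1.3
```

Call:
apply_moves:
  moves:
    - [[0,0,0],[0.05,0,0],1]
    - [[0,0,0],[0.08,0,0],1]

```text
time: 6.45
tool_pos: [0.5723, -0.0318, 0.1353]
tool_rot: [-0.0, 0.667, 0.745, -0.0]
contact_force: [-1.8, -2.6, -1.3]
gripper_width: 0.001
grasp_force: 1.3
```

Call:
apply_moves:
  moves:
    - [[0,0,0],[0.04,0,0],1]
    - [[0,0,0],[0.06,0,0],1]

```text
time: 6.65
tool_pos: [0.5722, -0.0312, 0.1353]
tool_rot: [-0.0, 0.667, 0.745, -0.0]
contact_force: [-0.7, -2.3, -1.3]
gripper_width: 0.003
grasp_force: 1.3
```

Call:
apply_moves:
  moves:
    - [[0,0,0],[0.05,0,0],1]
    - [[0,0,0],[0.08,0,0],1]

```text
time: 6.85
tool_pos: [0.5722, -0.0304, 0.1353]
tool_rot: [-0.0, 0.667, 0.745, 0.0]
contact_force: [-1.6, -2.9, -1.5]
gripper_width: -0.002
grasp_force: 1.3
```

Call:
apply_moves:
  moves:
    - [[0,0,0],[0.05,0,0],1]
    - [[0,0,0],[0.08,0,0],1]

```text
time: 7.05
tool_pos: [0.5721, -0.0296, 0.1353]
tool_rot: [-0.0, 0.667, 0.745, 0.0]
contact_force: [-0.9, -2.6, -1.0]
gripper_width: -0.004
grasp_force: 1.3
```

Call:
apply_moves:
  moves:
    - [[0,0,0],[0.05,0,0],1]
    - [[0,0,0],[0.08,0,0],1]

```text
time: 7.25
tool_pos: [0.5721, -0.0288, 0.1353]
tool_rot: [0.0, 0.667, 0.745, 0.0]
contact_force: [-1.5, -3.6, -1.8]
gripper_width: -0.002
grasp_force: 1.3
```

Call:
apply_moves:
  moves:
    - [[0,0,0],[0.05,0,0],1]
    - [[0,0,0],[0.08,0,0],1]

```text
time: 7.45
tool_pos: [0.572, -0.0284, 0.1353]
tool_rot: [0.0, 0.667, 0.745, -0.0]
contact_force: [-0.5, -5.2, -1.5]
gripper_width: 0.002
grasp_force: 2.4
```

Call:
apply_moves:
  moves:
    - [[0,0,0],[0.03,0,0],1]
    - [[0,0,0],[0.03,0,0],1]

```text
time: 7.65
tool_pos: [0.572, -0.0283, 0.1353]
tool_rot: [0.001, 0.667, 0.745, -0.0]
contact_force: [-0.5, -5.7, -1.8]
gripper_width: 0.006
grasp_force: 2.5
```

```bash
python3 -c "
from h import *
st()"
```

```text
t 7.65 uvz mm [ 6.3690e+01 -9.0000e-02  1.3534e+02] F uvz [ 5.61 -1.11 -1.85] w 0.006 g 2.5
```

Call:
apply_moves:
  moves:
    - [[0,0,0],[-0.5,0,0],1]
    - [[0,0,0],[-2,0,0],0.5]
    - [[0,0,0],[-4,0,-4],0]
    - [[0,0,0],[-6,0,-8],-0.3]
    - [[0,0,0],[-8,0,-11],-0.3]
    - [[0,0,0],[-8,0,-11],-0.3]

```text
time: 8.25
tool_pos: [0.584, -0.1106, 0.2525]
tool_rot: [0.006, 0.668, 0.744, 0.003]
contact_force: [1.0, 0.5, -0.3]
gripper_width: 0.65
grasp_force: 0.0
```

Run:
```python
from h import *
np.set_printoptions(precision=4,suppress=True)
st()
p=manip.grab_frame('scene');q=manip.grab_frame('top')
for pic in(p,q):
    for l in('keeper','latch_place','lid_pull'):
        for d in manip.spot_point(pic,l)[:1]:
            W=w(pic,d['location']);print(l,round(d['score'],2),'uvz',(W-C)@ex,(W-C)@ey,W[2])
    # model: project lever end / bar for hypotheses
    for l in ('lever','loop'):
        for d in manip.silhouettes(pic,l)[:1]:
            ys,xs=np.where(d['pixels']); print(l,d['score'],len(xs),xs.min(),xs.max(),ys.min(),ys.max())
a=cv2.resize(p['image'][140:200,260:340],(800,600),interpolation=cv2.INTER_CUBIC)
b=cv2.resize(q['image'][150:195,195:255],(800,600),interpolation=cv2.INTER_CUBIC)
cv2.imwrite('pics/f.png',a[:,:,::-1]);cv2.imwrite('pics/g.png',b[:,:,::-1])
np.savez('cal.npz',pk=p['K'],pr=p['rvec'],pt=p['tvec'],qk=q['K'],qr=q['rvec'],qt=q['tvec'])
```

```text
t 8.25 uvz mm [146.8    2.75 252.52] F uvz [-0.37  1.01 -0.28] w 0.65 g 0.0
keeper 0.69 uvz -0.04476001689701521 0.0021129248065054527 0.11355818478971282
latch_place 0.9 uvz -0.09841716789861536 0.004850099916567141 0.12103601995828486
lid_pull 0.61 uvz 0.04333473132703892 0.004800838050967163 0.1187917741632469
lever 0.69 159 275 294 153 169
loop 0.59 3411 212 311 171 230
keeper 0.8 uvz -0.04446656282025524 -0.0011858547116451908 0.12157120495618888
lid_pull 0.69 uvz 0.046454769787670845 0.0018837570028904845 0.12446062716847633
lever 0.56 29 216 236 171 183
```

View pics/f.png

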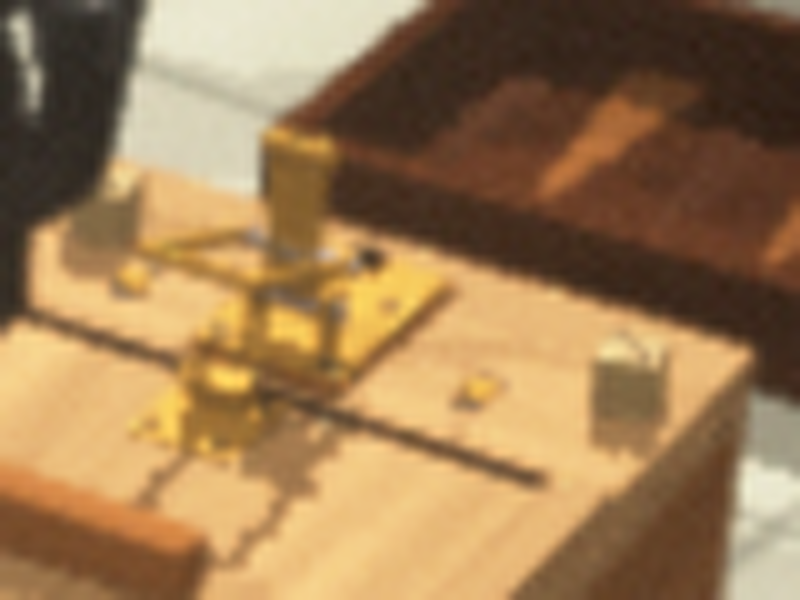

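View pics/g.png

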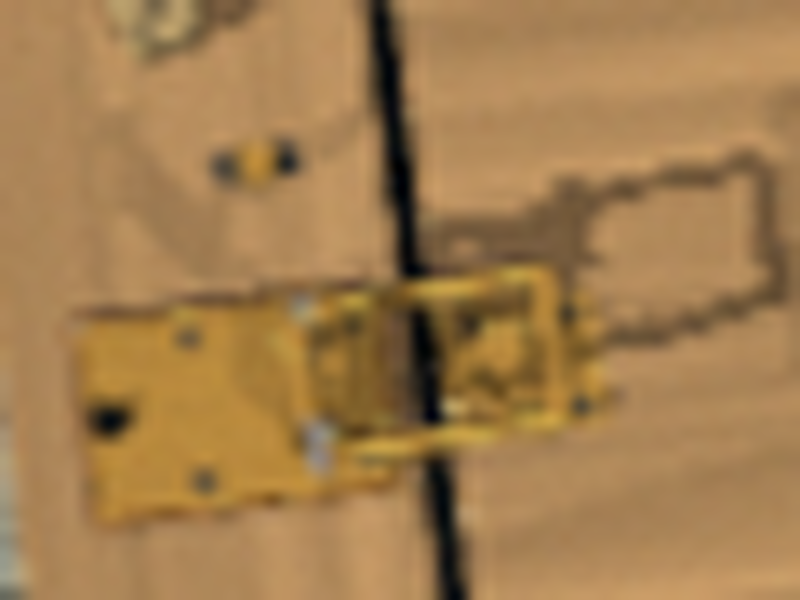

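The scene crop shows the lever end at (300,143), the loop bar corners at (150,250) and (255,287), and the rubber stop at (370,258). The top crop shows the bar at x≈550 (y 275-422), over the keeper. The seal gap is narrowed to a thin line. Next I'll fit the latch model.

```bash
cat > fit.py <<'E'
from h import *
from scipy.optimize import least_squares
c=np.load('cal.npz')
p=dict(K=c['pk'],rvec=c['pr'],tvec=c['pt']);q=dict(K=c['qk'],rvec=c['qr'],tvec=c['qt'])
fs=lambda x,y:np.array([260+x/10-.45,140+y/10-.45]); ft=lambda x,y:np.array([195+x/13.333-.46,150+y/13.333-.46])
P=lambda u,v,z:C+u*ex+v*ey+np.array([0,0,z])
obs=[(p,'L',0,fs(300,145)),(p,'B',-.018,fs(150,250)),(p,'B',.018,fs(255,287)),(q,'B',.018,ft(545,278)),(q,'B',-.018,ft(558,420)),
 (p,'P',-.018,fs(253,237)),(p,'P',.018,fs(345,264))]
def mod(x,k,v):
    u,vv,z,th,ph=x; pu,pz=u-.018*np.cos(th),z+.018*np.sin(th)
    if k=='L': t=th-.096; return P(u-.052*np.cos(t),vv,z+.052*np.sin(t))
    if k=='P': return P(pu,vv+v,pz)
    return P(pu+.064*np.cos(ph),vv+v,pz+.064*np.sin(ph))
def res(x):
    r=[(px(a,mod(x,k,v))[0]-o)/(.6 if k!='P' else 1.5) for a,k,v,o in obs]
    return np.r_[np.concatenate(r),(x[0]+.098)/.002,(x[1]-.002)/.003,(x[2]-.127)/.0015,(x[3]-1.8)/.1]
s=least_squares(res,[-.098,.002,.127,1.8,0]);x=s.x
print(x.round(4),np.sqrt(np.diag(np.linalg.inv(s.jac.T@s.jac))).round(4));print(s.fun.round(1))
for k in'LPB':
    W=mod(x,k,0)-C;print(k,(W@ex*1e3).round(1),(W@ey*1e3).round(1),(W[2]*1e3).round(1))
E
python3 fit.py
```

```text
[-9.8900e-02  1.0000e-04  1.2650e-01  1.7734e+00  3.1070e-01] [0.0015 0.0009 0.0012 0.0563 0.0266]
[ 0.1  0.1 -0.5  0.2 -0.1 -0.3 -0.2 -0.8  0.4 -0.3 -0.6 -0.7  0.3 -0.3
 -0.4 -0.6 -0.3 -0.3]
L -93.3 0.1 178.2
P -95.2 0.1 144.1
B -34.3 0.1 163.7
```

```bash
python3 -c "
from h import *
st();print(goal(-.0713,0,.211,-.2));print(goal(-.0614,0,.1623,-.2))"
```

```text
t 8.85 uvz mm [ 1.4276e+02 -1.8000e-01  2.4482e+02] F uvz [-0.12  0.26 -0.68] w 0.649 g 0.0
(array([-0.0006, -0.2004,  0.0005]), array([21.41,  0.03,  3.39]))
(array([-0.0006, -0.2004,  0.0005]), array([20.41,  0.03,  8.26]))
```

Call:
apply_moves:
  moves:
    - [[0,-0.1,0],[5,0,0],-0.3]
    - [[0,-0.2,0],[10,0,0],-0.3]
    - [[0,-0.2,0],[15,0,0],-0.3]
    - [[0,-0.2,0],[20,0,0],-0.3]
    - [[0,-0.2,0],[21.4,0,2],-0.3]
    - [[0,-0.2,0],[21.4,0,3.4],-0.3]
    - [[0,-0.2,0],[21.1,0,5],-0.3]
    - [[0,-0.2,0],[20.7,0,6.6],-0.3]
    - [[0,-0.2,0],[20.5,0,7.6],-0.3]
    - [[0,-0.2,0],[20.4,0,8.2],-0.3]
    - [[0,-0.2,0],[20.4,0,8.2],-0.3]

```text
time: 9.95
tool_pos: [0.5577, 0.0945, 0.1621]
tool_rot: [0.074, 0.664, 0.741, -0.067]
contact_force: [-0.1, 0.2, -0.3]
gripper_width: 0.645
grasp_force: 0.0
```

Run:
```python
from h import *
st()
p=manip.grab_frame('scene')
cv2.imwrite('pics/i.png',cv2.resize(p['image'][130:200,250:343],(797,600),interpolation=cv2.INTER_CUBIC)[:,:,::-1])
print(goal(-.0614,0,.1623,-.2))
```

```text
t 9.95 uvz mm [-59.89  -0.62 162.1 ] F uvz [-0.23 -0.08 -0.31] w 0.645 g 0.0
(array([-0.0006, -0.    , -0.001 ]), array([0.13, 0.01, 0.05]))
```

View pics/i.png

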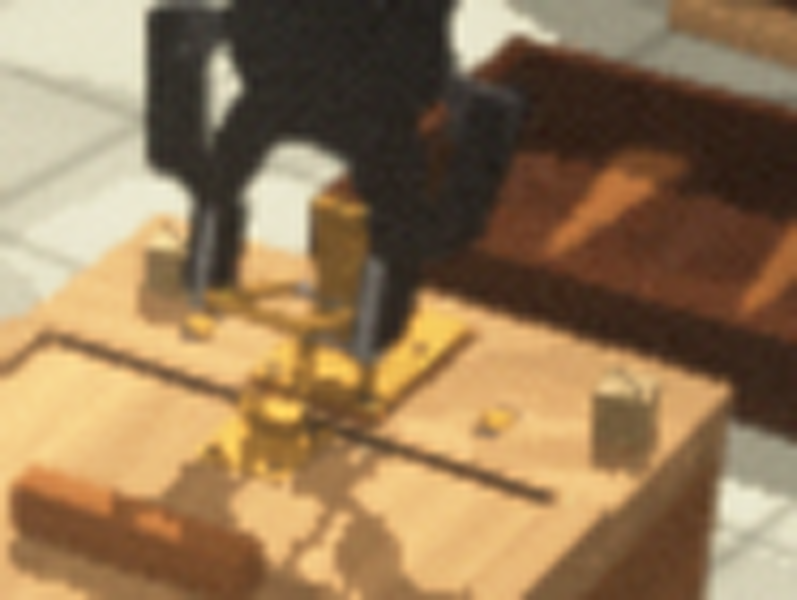

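The fingers straddle the loop's legs: the left tip is at (205,290), the right tip at (370,350), and the bar runs (215,297)-(335,325). Closing.

Call:
apply_moves:
  moves:
    - [[0,0,0],[0,0,0.05],0.3]
    - [[0,0,0],[0,0,0.05],0.4]
    - [[0,0,0],[0,0,0.05],0.4]
    - [[0,0,0],[0,0,0.05],0.4]
    - [[0,0,0],[0,0,0.05],0.4]

```text
time: 10.5
tool_pos: [0.557, 0.0946, 0.1637]
tool_rot: [0.074, 0.664, 0.741, -0.069]
contact_force: [-6.8, -3.6, 4.4]
gripper_width: 0.462
grasp_force: 59.7
```

```bash
python3 -c "
from h import *
st()"
```

```text
t 10.5 uvz mm [-60.09  -1.38 163.66] F uvz [ 2.85 -7.18  4.36] w 0.462 g 59.7
```

```bash
cat > path.py <<'E'
from h import *
st()
t0=-.2; T0=np.array([-60.1,163.7]); p0=np.array([-95.2,144.1])
X=np.array([-np.cos(t0),np.sin(t0)]) ; Z=np.array([-np.sin(t0),-np.cos(t0)])  # tool axes in (u,z)
th0=1.7734; ax=p0-18*np.array([-np.cos(th0),np.sin(th0)])
for i in range(1,10):
    d=-.08*i; th=th0+.25*min(i/5,1); c,s=np.cos(d),np.sin(d)
    pin=ax+18*np.array([-np.cos(th),np.sin(th)])
    rot=np.array([[c,-s],[s,c]]); T=pin+rot@(T0-p0); B=pin+64*np.array([np.cos(.31+d),np.sin(.31+d)])
    D=T-T0; print(-d.__round__(3) if 0 else round(-d,2),'shift cm',(D@X/10).round(2),(D@Z/10).round(2),'TCP',T.round(1),'bar',B.round(1))
E
python3 path.py
```

```text
t 10.5 uvz mm [-60.09  -1.38 163.66] F uvz [ 2.85 -7.18  4.36] w 0.462 g 59.7
0.08 shift cm -0.17 0.35 TCP [-57.8 160.6] bar [-32.  158.5]
0.16 shift cm -0.31 0.7 TCP [-55.7 157.4] bar [-30.2 153.2]
0.24 shift cm -0.42 1.07 TCP [-53.9 154.1] bar [-28.8 147.8]
0.32 shift cm -0.51 1.44 TCP [-52.3 150.6] bar [-27.8 142.4]
0.4 shift cm -0.56 1.81 TCP [-51. 147.] bar [-27.2 136.9]
0.48 shift cm -0.52 2.13 TCP [-50.8 143.8] bar [-27.9 131.8]
0.56 shift cm -0.45 2.45 TCP [-50.8 140.6] bar [-28.9 126.8]
0.64 shift cm -0.36 2.76 TCP [-51.1 137.4] bar [-30.4 121.9]
0.72 shift cm -0.24 3.05 TCP [-51.6 134.2] bar [-32.3 117.1]
```

Call:
apply_moves:
  moves:
    - [[0,0.04,0],[-0.08,-0.1,0.17],0.4]
    - [[0,0.08,0],[-0.17,-0.1,0.35],0.4]
    - [[0,0.12,0],[-0.24,-0.1,0.52],0.4]
    - [[0,0.16,0],[-0.31,-0.1,0.7],0.4]
    - [[0,0.2,0],[-0.37,-0.1,0.88],0.4]
    - [[0,0.24,0],[-0.42,-0.1,1.07],0.4]
    - [[0,0.28,0],[-0.47,-0.1,1.25],0.4]
    - [[0,0.32,0],[-0.51,-0.1,1.44],0.4]
    - [[0,0.32,0],[-0.51,-0.1,1.44],0.4]

```text
time: 11.4
tool_pos: [0.5575, 0.088, 0.1507]
tool_rot: [-0.047, 0.666, 0.743, 0.041]
contact_force: [-4.6, 2.5, 3.9]
gripper_width: 0.464
grasp_force: 59.9
```

Run:
```python
from h import *
st(); print(goal(-.0523,-.001,.1506,.12))
p=manip.grab_frame('scene')
cv2.imwrite('pics/j.png',cv2.resize(p['image'][130:200,250:343],(797,600),interpolation=cv2.INTER_CUBIC)[:,:,::-1])
```

```text
t 11.4 uvz mm [-53.49  -1.57 150.67] F uvz [-2.96 -4.32  3.9 ] w 0.464 g 59.9
(array([-0.0015, -0.0037, -0.0013]), array([-0.12,  0.06, -0.01]))
```

View pics/j.png

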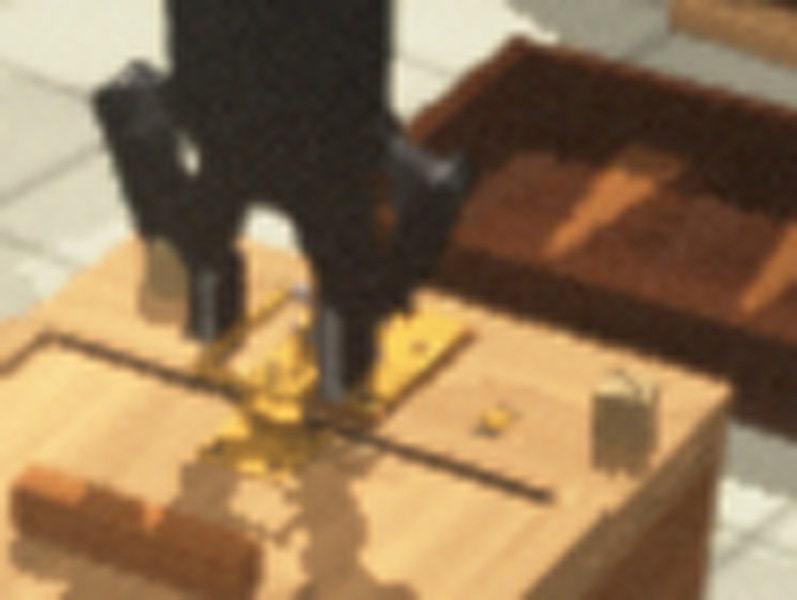

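The loop has pivoted down, with its bar now at about (205,365)-(310,405). I'll carry on lowering it.

Call:
apply_moves:
  moves:
    - [[0,0.04,0],[-0.09,-0.05,0.17],0.4]
    - [[0,0.08,0],[-0.17,-0.05,0.34],0.4]
    - [[0,0.12,0],[-0.2,-0.05,0.5],0.4]
    - [[0,0.16,0],[-0.23,-0.05,0.66],0.4]
    - [[0,0.2,0],[-0.25,-0.05,0.82],0.4]
    - [[0,0.24,0],[-0.27,-0.05,0.98],0.4]
    - [[0,0.28,0],[-0.28,-0.05,1.14],0.4]
    - [[0,0.32,0],[-0.28,-0.05,1.3],0.4]
    - [[0,0.32,0],[-0.28,-0.05,1.3],0.4]

```text
time: 12.35
tool_pos: [0.5576, 0.0864, 0.1375]
tool_rot: [-0.164, 0.651, 0.727, 0.146]
contact_force: [-4.3, 1.5, 4.7]
gripper_width: 0.461
grasp_force: 59.9
```

Run:
```python
from h import *
st(); print(goal(-.0511,-.001,.1374,.44))
```

```text
t 12.35 uvz mm [-51.91  -1.64 137.45] F uvz [-1.98 -4.08  4.65] w 0.461 g 59.9
(array([-0.0006, -0.0025, -0.0008]), array([-0.08,  0.06, -0.03]))
```

Call:
apply_moves:
  moves:
    - [[0,0.03,0],[-0.03,0,0.12],0.4]
    - [[0,0.05,0],[-0.06,0,0.2],0.4]
    - [[0,0.07,0],[-0.08,0,0.27],0.4]
    - [[0,0.08,0],[-0.09,0,0.31],0.4]
    - [[0,0.08,0],[-0.09,0,0.31],0.4]

```text
time: 12.85
tool_pos: [0.5576, 0.0867, 0.1339]
tool_rot: [-0.192, 0.644, 0.72, 0.172]
contact_force: [-4.3, 0.3, 6.0]
gripper_width: 0.457
grasp_force: 60.1
```

Run:
```python
from h import *
st()
q=manip.grab_frame('top');p=manip.grab_frame('scene')
b=cv2.resize(q['image'][150:195,195:255],(533,400),interpolation=cv2.INTER_CUBIC)
a=cv2.resize(p['image'][155:205,245:315],(560,400),interpolation=cv2.INTER_CUBIC)
im=np.hstack([a,b]);im=cv2.resize(im,(800,int(400*800/im.shape[1])))
cv2.imwrite('pics/k.png',im[:,:,::-1])
```

```text
t 12.85 uvz mm [-52.17  -1.6  133.91] F uvz [-0.76 -4.2   6.05] w 0.457 g 60.1
```

View pics/k.png

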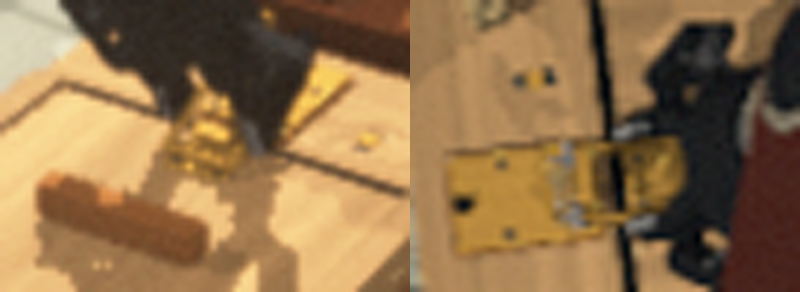

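The left view shows the bar in the keeper area at about (205,150). The right view shows the legs held just past the seal gap at about (640,130-220). I'll feel for the foot.

Call:
apply_moves:
  moves:
    - [[0,0.025,0],[-0.03,0,0.1],0.4]
    - [[0,0.025,0],[-0.03,0,0.1],0.4]

```text
time: 13.15
tool_pos: [0.5576, 0.0869, 0.1328]
tool_rot: [-0.201, 0.642, 0.718, 0.18]
contact_force: [-4.7, -0.2, 4.7]
gripper_width: 0.463
grasp_force: 60.2
```

Call:
apply_moves:
  moves:
    - [[0,0.025,0],[-0.03,0,0.1],0.4]
    - [[0,0.025,0],[-0.03,0,0.1],0.4]

```text
time: 13.35
tool_pos: [0.5576, 0.087, 0.1322]
tool_rot: [-0.21, 0.64, 0.715, 0.188]
contact_force: [-5.7, -1.9, 7.3]
gripper_width: 0.46
grasp_force: 60.5
```

```bash
python3 -c "
from h import *
st()"
```

```text
t 13.35 uvz mm [-52.48  -1.55 132.23] F uvz [ 1.21 -5.91  7.31] w 0.46 g 60.5
```

Call:
apply_moves:
  moves:
    - [[0,0,0],[0.07,0,-0.1],0.4]
    - [[0,0,0],[0.17,0,-0.05],0.4]
    - [[0,0.01,0],[0.25,0,0],0.4]
    - [[0,0.02,0],[0.34,0,0.05],0.4]
    - [[0,0.02,0],[0.42,0,0.09],0.4]
    - [[0,0.02,0],[0.51,0,0.14],0.4]
    - [[0,0.02,0],[0.6,0,0.19],0.4]
    - [[0,0.02,0],[0.6,0,0.19],0.4]

```text
time: 14.15
tool_pos: [0.5571, 0.091, 0.1327]
tool_rot: [-0.215, 0.639, 0.714, 0.192]
contact_force: [-5.5, -8.8, 4.6]
gripper_width: 0.461
grasp_force: 60.5
```

```bash
python3 -c "
from h import *
st()"
```

```text
t 14.15 uvz mm [-56.52  -1.64 132.75] F uvz [ 8.18 -6.4   4.64] w 0.461 g 60.5
```

Call:
apply_moves:
  moves:
    - [[0,0,0],[0.08,0,0.05],0.4]
    - [[0,0,0],[0.17,0,0.11],0.4]
    - [[0,0,0],[0.17,0,0.11],0.4]

```text
time: 14.45
tool_pos: [0.5568, 0.0933, 0.1329]
tool_rot: [-0.215, 0.638, 0.713, 0.193]
contact_force: [-4.2, -8.1, 4.2]
gripper_width: 0.458
grasp_force: 60.4
```

Call:
apply_moves:
  moves:
    - [[0,0,0],[0.08,0,0.05],0.4]
    - [[0,0,0],[0.17,0,0.11],0.4]
    - [[0,0,0],[0.17,0,0.11],0.4]

```text
time: 14.75
tool_pos: [0.5565, 0.0956, 0.1329]
tool_rot: [-0.216, 0.638, 0.713, 0.193]
contact_force: [-4.9, -7.8, 3.8]
gripper_width: 0.459
grasp_force: 60.4
```

```bash
python3 -c "
from h import *
st()"
```

```text
t 14.75 uvz mm [-61.16  -1.7  132.94] F uvz [ 7.22 -5.71  3.75] w 0.459 g 60.4
```

Call:
apply_moves:
  moves:
    - [[0,0,0],[0.08,0,0.05],0.4]
    - [[0,0,0],[0.13,0,0.08],0.4]
    - [[0,0,0],[0.13,0,0.08],0.4]

```text
time: 15.05
tool_pos: [0.5563, 0.0973, 0.1329]
tool_rot: [-0.216, 0.638, 0.713, 0.193]
contact_force: [-4.4, -6.5, 4.2]
gripper_width: 0.464
grasp_force: 60.3
```

Call:
apply_moves:
  moves:
    - [[0,0,0],[0.08,0,0.05],0.4]
    - [[0,0,0],[0.13,0,0.08],0.4]
    - [[0,0,0],[0.13,0,0.08],0.4]

```text
time: 15.35
tool_pos: [0.5561, 0.0989, 0.1328]
tool_rot: [-0.216, 0.638, 0.713, 0.193]
contact_force: [-4.3, -6.3, 3.1]
gripper_width: 0.465
grasp_force: 60.3
```

Call:
apply_moves:
  moves:
    - [[0,0,0],[0.05,0,0.03],0.4]
    - [[0,0,0],[0.1,0,0.06],0.4]
    - [[0,0,0],[0.1,0,0.06],0.4]

```text
time: 15.65
tool_pos: [0.556, 0.0999, 0.1327]
tool_rot: [-0.216, 0.638, 0.713, 0.193]
contact_force: [-3.6, -6.3, 2.8]
gripper_width: 0.465
grasp_force: 60.3
```

Call:
apply_moves:
  moves:
    - [[0,0,0],[0.05,0,0.03],0.4]
    - [[0,0,0],[0.1,0,0.06],0.4]
    - [[0,0,0],[0.1,0,0.06],0.4]

```text
time: 15.95
tool_pos: [0.556, 0.1002, 0.1327]
tool_rot: [-0.215, 0.639, 0.714, 0.192]
contact_force: [-3.9, -11.1, 2.6]
gripper_width: 0.454
grasp_force: 60.5
```

Call:
apply_moves:
  moves:
    - [[0,0,0],[0.05,0,-0.08],0.4]
    - [[0,0,0],[0.1,0,-0.16],0.4]
    - [[0,0,0],[0.13,0,-0.21],0.4]
    - [[0,0,0],[0.13,0,-0.21],0.4]

```text
time: 16.35
tool_pos: [0.5558, 0.1003, 0.1336]
tool_rot: [-0.214, 0.639, 0.713, 0.192]
contact_force: [-0.1, -7.5, -3.6]
gripper_width: 0.461
grasp_force: 60.0
```

```bash
python3 -c "
from h import *
st()"
```

```text
t 16.35 uvz mm [-65.87  -1.89 133.58] F uvz [ 7.49 -0.91 -3.6 ] w 0.461 g 60.0
```

Call:
apply_moves:
  moves:
    - [[0,0,0],[0.05,0,-0.08],0.4]
    - [[0,0,0],[0.08,0,-0.13],0.4]
    - [[0,0,0],[0.08,0,-0.13],0.4]

```text
time: 16.65
tool_pos: [0.5558, 0.1003, 0.1342]
tool_rot: [-0.214, 0.639, 0.713, 0.192]
contact_force: [1.2, -6.5, -7.3]
gripper_width: 0.459
grasp_force: 60.5
```

```bash
python3 -c "
from h import *
st()"
```

```text
t 16.65 uvz mm [-65.88  -1.96 134.19] F uvz [ 6.61  0.45 -7.32] w 0.459 g 60.5
```

Call:
apply_moves:
  moves:
    - [[0,0,0],[-0.1,0,0.17],0.4]
    - [[0,0,0],[-0.1,0,0.17],0]
    - [[0,0,0],[-0.1,0,0.17],-0.3]
    - [[0,0,0],[-0.1,0,0.17],-0.4]
    - [[0,0,0],[-0.1,0,0.17],-0.4]
    - [[0,0,0],[-0.1,0,-1.5],-0.4]
    - [[0,0,0],[-0.1,0,-4],-0.4]
    - [[0,0,0],[-0.1,0,-7.5],-0.4]
    - [[0,-0.15,0],[-0.1,0,-9.5],-0.4]
    - [[0,-0.3,0],[-0.1,0,-9.5],1]
    - [[0,-0.45,0],[-0.1,0,-9.5],1]
    - [[0,-0.57,0],[-0.1,0,-9.5],1]

```text
time: 17.85
tool_pos: [0.563, 0.0487, 0.2188]
tool_rot: [-0.004, 0.667, 0.745, 0.007]
contact_force: [0.3, 0.5, -0.1]
gripper_width: 0.195
grasp_force: 0.0
```

Run:
```python
from h import *
st();print(goal(-.093,0,.24),goal(-.093,0,.182))
p=manip.grab_frame('scene');q=manip.grab_frame('top')
for n,r in(('keeper',p),('keeper',q),('lid_pull',p)):
    for d in manip.spot_point(r,n)[:1]: W=w(r,d['location'])-C;print(n,W@ex,W@ey,W[2],d['score'])
d=manip.look_for(p,'lever')[:1]
for e in d: W=w(p,e['location'])-C;print('lever',W@ex,W@ey,W[2],e['score'])
a=cv2.resize(p['image'][140:200,260:340],(533,400),interpolation=cv2.INTER_CUBIC)
b=cv2.resize(q['image'][150:195,195:255],(533,400),interpolation=cv2.INTER_CUBIC)
im=np.hstack([a,b]);im=cv2.resize(im,(800,300));cv2.imwrite('pics/l.png',im[:,:,::-1])
```

```text
t 17.85 uvz mm [-13.8   -0.52 218.84] F uvz [-0.43  0.31 -0.14] w 0.195 g 0.0
(array([ 0.0051, -0.0142, -0.0007]), array([ 7.95,  0.06, -2.  ])) (array([ 0.0051, -0.0142, -0.0007]), array([7.87, 0.03, 3.8 ]))
keeper -0.04466903203599143 0.0011466246763453462 0.11668835823754559 0.89
keeper -0.04361027116217729 -4.411687648207558e-05 0.12084099997670505 0.84
lid_pull 0.04238982687886755 0.003785928731610289 0.11640700695085288 0.8
lever -0.1003458243649908 -0.0037902836214998847 0.13858976760799802 0.78
```

View pics/l.png

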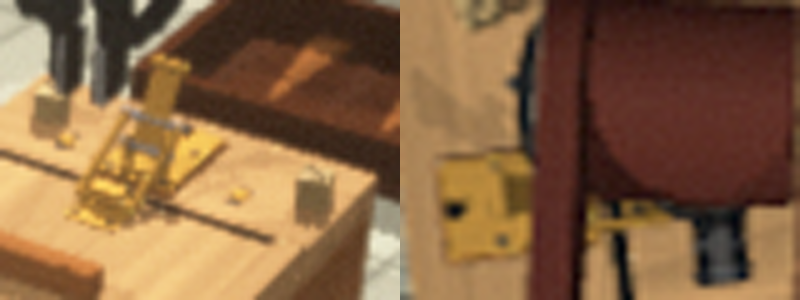

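The loop is seated on the keeper, with the bar at about (95,215) under the lip. The lever leans back slightly, its end at (170,65). Now I'll move to the lever's +x side.

Call:
apply_moves:
  moves:
    - [[0,0,0],[2,0,-2.5],1]
    - [[0,0,0],[6,0,-2.5],1]
    - [[0,0,0],[7.4,0,-2],1]
    - [[0,0,0],[7.4,0,2],1]
    - [[0,0,0],[7.4,0,3.8],1]
    - [[0,0,0],[7.4,0,3.8],1]
    - [[0,0,0],[7.4,0,3.8],1]

```text
time: 18.85
tool_pos: [0.5535, 0.1226, 0.1786]
tool_rot: [-0.008, 0.667, 0.745, 0.006]
contact_force: [0.8, -0.5, 0.1]
gripper_width: 0.004
grasp_force: 0.0
```

Run:
```python
from h import *
st()
# corner path (u,z) for TCP: contact radius r on lever upper face
ax=np.array([-98.9,126.5])
for t in np.arange(1.3,-.05,-.1):
    k=t-.096; dirv=np.array([-np.cos(k),np.sin(k)]); n=np.array([np.sin(k),np.cos(k)])
    c=ax+50*dirv+4*n; print(round(t,2),'TCP',(c+[11,17]).round(1))
```

```text
t 18.85 uvz mm [-88.31  -1.74 178.58] F uvz [0.56 0.74 0.15] w 0.004 g 0.0
1.3 TCP [-102.1  191.6]
1.2 TCP [-106.8  190. ]
1.1 TCP [-111.4  187.8]
1.0 TCP [-115.7  185.3]
0.9 TCP [-119.7  182.3]
0.8 TCP [-123.4  178.9]
0.7 TCP [-126.8  175.2]
0.6 TCP [-129.8  171.1]
0.5 TCP [-132.3  166.8]
0.4 TCP [-134.4  162.3]
0.3 TCP [-136.1  157.5]
0.2 TCP [-137.2  152.7]
0.1 TCP [-137.9  147.7]
-0.0 TCP [-138.1  142.7]
```

Call:
apply_moves:
  moves:
    - [[0,0,0],[0,0,-1.2],1]
    - [[0,0,0],[0.6,0,-1.24],1]
    - [[0,0,0],[1.2,0,-1.24],1]
    - [[0,0,0],[1.5,0,-1.2],1]
    - [[0,0,0],[1.85,0,-1.14],1]
    - [[0,0,0],[2.1,0,-1.03],1]
    - [[0,0,0],[2.31,0,-0.92],1]
    - [[0,0,0],[2.53,0,-0.8],1]
    - [[0,0,0],[2.74,0,-0.67],1]
    - [[0,0,0],[2.74,0,-0.67],1]

```text
time: 19.85
tool_pos: [0.5507, 0.1499, 0.1867]
tool_rot: [-0.007, 0.667, 0.745, 0.006]
contact_force: [-0.8, -4.9, 4.4]
gripper_width: -0.002
grasp_force: 3.0
```

```bash
python3 -c "
from h import *
st()"
```

```text
t 19.85 uvz mm [-115.82   -1.46  186.69] F uvz [ 4.76 -1.37  4.38] w -0.002 g 3.0
```

Call:
apply_moves:
  moves:
    - [[0,0,0],[0.2,0,0.15],1]
    - [[0,0,0],[0.4,0,0.3],1]
    - [[0,0,0],[0.59,0,0.47],1]
    - [[0,0,0],[0.77,0,0.64],1]
    - [[0,0,0],[0.94,0,0.82],1]
    - [[0,0,0],[1.11,0,1.01],1]
    - [[0,0,0],[1.11,0,1.01],1]

```text
time: 20.55
tool_pos: [0.5495, 0.1607, 0.1774]
tool_rot: [-0.007, 0.667, 0.745, 0.006]
contact_force: [-2.1, -7.0, 6.4]
gripper_width: -0.003
grasp_force: 4.5
```

```bash
python3 -c "
from h import *
st()"
```

```text
t 20.55 uvz mm [-126.65   -1.45  177.4 ] F uvz [ 6.68 -2.89  6.4 ] w -0.003 g 4.5
```

Call:
apply_moves:
  moves:
    - [[0,0,0],[0.15,0,0.21],1]
    - [[0,0,0],[0.3,0,0.42],1]
    - [[0,0,0],[0.43,0,0.63],1]
    - [[0,0,0],[0.55,0,0.86],1]
    - [[0,0,0],[0.66,0,1.08],1]
    - [[0,0,0],[0.76,0,1.31],1]
    - [[0,0,0],[0.76,0,1.31],1]

```text
time: 21.25
tool_pos: [0.5485, 0.1692, 0.164]
tool_rot: [-0.007, 0.667, 0.745, 0.006]
contact_force: [-1.4, -4.3, 5.5]
gripper_width: 0.002
grasp_force: 3.2
```

```bash
python3 -c "
from h import *
st()"
```

```text
t 21.25 uvz mm [-135.17   -1.55  164.05] F uvz [ 4.08 -1.84  5.46] w 0.002 g 3.2
```

Call:
apply_moves:
  moves:
    - [[0,0,0],[0.09,0,0.24],1]
    - [[0,0,0],[0.17,0,0.48],1]
    - [[0,0,0],[0.23,0,0.72],1]
    - [[0,0,0],[0.28,0,0.96],1]
    - [[0,0,0],[0.28,0,0.96],1]

```text
time: 21.75
tool_pos: [0.548, 0.1725, 0.1534]
tool_rot: [-0.008, 0.667, 0.745, 0.007]
contact_force: [0.1, -2.6, 0.2]
gripper_width: -0.002
grasp_force: 1.7
```

```bash
python3 -c "
from h import *
st()"
```

```text
t 21.75 uvz mm [-138.49   -1.7   153.4 ] F uvz [ 2.63 -0.19  0.16] w -0.002 g 1.7
```

Call:
apply_moves:
  moves:
    - [[0,0,0],[0.02,0,0.2],1]
    - [[0,0,0],[0.04,0,0.4],1]
    - [[0,0,0],[0.04,0,0.6],1]
    - [[0,0,0],[0.04,0,0.6],1]

```text
time: 22.15
tool_pos: [0.5476, 0.1735, 0.1471]
tool_rot: [-0.008, 0.667, 0.745, 0.007]
contact_force: [-0.9, 0.4, 0.1]
gripper_width: -0.003
grasp_force: 0.1
```

```bash
python3 -c "
from h import *
st()"
```

```text
t 22.15 uvz mm [-139.6    -1.92  147.08] F uvz [-0.45 -0.89  0.07] w -0.003 g 0.1
```

Call:
apply_moves:
  moves:
    - [[0,0,0],[0,0,0.15],1]
    - [[0,0,0],[0,0,0.3],1]
    - [[0,0,0],[0,0,0.3],1]

```text
time: 22.45
tool_pos: [0.5477, 0.1733, 0.1444]
tool_rot: [-0.008, 0.667, 0.745, 0.007]
contact_force: [-1.1, 0.5, 0.0]
gripper_width: 0.004
grasp_force: 0.0
```

Call:
apply_moves:
  moves:
    - [[0,0,0],[0,0,0.1],1]
    - [[0,0,0],[0,0,0.1],1]

```text
time: 22.65
tool_pos: [0.5481, 0.1732, 0.144]
tool_rot: [-0.007, 0.667, 0.745, 0.007]
contact_force: [-0.3, 1.5, 0.6]
gripper_width: 0.001
grasp_force: 0.0
```

Call:
apply_moves:
  moves:
    - [[0,0,0],[0,0,0.08],1]
    - [[0,0,0],[0,0,0.08],1]

```text
time: 22.85
tool_pos: [0.5481, 0.1732, 0.1438]
tool_rot: [-0.007, 0.667, 0.745, 0.007]
contact_force: [-0.8, -0.6, 3.6]
gripper_width: 0.001
grasp_force: 1.9
```

```bash
python3 -c "
from h import *
st()"
```

```text
t 22.85 uvz mm [-139.21   -1.44  143.76] F uvz [ 0.53 -0.89  3.63] w 0.001 g 1.9
```

Call:
apply_moves:
  moves:
    - [[0,0,0],[0,0,-0.5],1]
    - [[0,0,0],[0,0,-3],1]
    - [[0,0,0],[0,0,-7],1]
    - [[0,0,0],[0,0,-11],1]
    - [[0,0,0],[-5,0,-11],1]
    - [[0,0,0],[-10,0,-11],1]
    - [[0,0,0],[-15,0,-11],1]
    - [[0,0,0],[-20,0,-11],1]
    - [[0,0,0],[-25,0,-11],1]
    - [[0,0,0],[-30,0,-11],1]
    - [[0,0,0],[-30,0,-11],1]
    - [[0,0,0],[-30,0,-11],1]

```text
time: 24.05
tool_pos: [0.5813, -0.1281, 0.2468]
tool_rot: [-0.008, 0.668, 0.744, 0.007]
contact_force: [-0.4, 0.6, -0.9]
gripper_width: 0.001
grasp_force: 0.0
```

Run:
```python
from h import *
st()
p=manip.grab_frame('scene');q=manip.grab_frame('top')
for r in(p,q):
  for n in('keeper','lid_pull'):
    for d in manip.spot_point(r,n)[:1]: W=w(r,d['location'])-C;print(n,W@ex,W@ey,W[2],d['score'])
a=cv2.resize(p['image'][140:200,260:340],(533,400),interpolation=cv2.INTER_CUBIC)
b=cv2.resize(q['image'][150:195,195:255],(533,400),interpolation=cv2.INTER_CUBIC)
im=np.hstack([a,b]);im=cv2.resize(im,(800,300));cv2.imwrite('pics/m.png',im[:,:,::-1])
```

```text
t 24.05 uvz mm [163.93  -1.87 246.78] F uvz [-0.64 -0.36 -0.88] w 0.001 g 0.0
keeper -0.42990119691619627 0.017127587031920063 -0.004313658208051036 0.68
lid_pull 0.03970269064088573 0.005438120829672928 0.11961162238950135 0.91
keeper -0.049757117464190606 0.0005129809606211708 0.11863965435656267 0.72
lid_pull 0.04172142917211173 0.002681608507781207 0.12410157342146602 0.66
```

```bash
python3 -c "
from h import *
print(manip.job_done())"
```

```text
the job is handed in; nothing more can be done
None
```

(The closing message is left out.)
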